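# Switch on the dust extractor behind its red guard

## Task

The bench dust extractor has to run before the old print is cleaned. With a fingertip, lift the red switch guard right back until it stays up by itself, flip the toggle beneath it fully over to ON (the green dot side), then tip the guard forward so that it drops shut over the toggle again. Leave the yellow-guarded switch alone, and do not pick up or shift anything else on the bench.

Things in the scene. Friction and masses are not known exactly. Their poses are not given: they have to be found in the camera images.
- red_unit: Grey switch box with the red guard (the one to operate), fixed, 120 (x) x 130 (y) x 60 mm high. Origin: centre of underside; +z up, front faces its own -x (roughly the robot), +y is its left seen from the robot. On its top panel (z = 60) a toggle stands under the hinged guard. Beside the guard a green dot at the -y edge marks ON, a black dot at the +y edge OFF.
- red_guard (a joint): Angle of the red plastic guard (64 mm wide, about 60 g): 0 shut, 1.5 rad right back at its stop, about upright. No spring: let go below 0.8 rad it drops shut, above 1.05 it drops back and stays up; slight friction, damped. Shut: roof spans box x -28 to +34, top z = 113; front wall at x = -28 and thin sides hang down to z = 89; a flared lip at the front top edge ends in a round bar.
- red_hinge (a point): Hinge of the red guard, on the box at x = +30, y = 0, z = 80 mm, axis along box y; opening lifts the front up and back towards box +x. Guard fully back: its roof stands upright with the outer face near box x = +65, up to z about 140, the bar on top at about x = +69, z = 149.
- red_lip (a point): Centre of the round bar (8 mm dia., 64 mm long in y) of the red guard's lip, 79 mm from the hinge, moving with the guard. Shut: box x = -36, y = 0, z = 124 mm, 8 mm ahead of the guard's front wall. Pushed up and back it lifts the guard.
- red_toggle (a joint): Angle of the steel toggle under the red guard: 0 = OFF, leaning 0.45 rad to box +y (black dot); 0.9 = ON, leaning to box -y (green dot). Pivot at box x = 0, y = 0, z = 62 mm, axis along x; 41 mm long, knob 12 mm thick. No spring: it stays where it is left, so push it over to its end stop; needs 2 to 5 N sideways. The guard never touches it.
- red_tip (a point): Point on the axis of the toggle's knob under the red guard, 38 mm from its pivot: at box x = 0, y = +16.5 (OFF) or -16.5 (ON), z = 96 mm.
- yellow_unit: Grey switch box with the yellow guard (the other one, to be left alone), fixed, 120 (x) x 130 (y) x 60 mm high. Origin: centre of underside; +z up, front faces its own -x (roughly the robot), +y is its left seen from the robot. On its top panel (z = 60) a toggle stands under the hinged guard. Beside the guard a green dot at the -y edge marks ON, a black dot at the +y edge OFF.
- yellow_guard (a joint): Angle of the yellow plastic guard (64 mm wide, about 60 g): 0 shut, 1.5 rad right back at its stop, about upright. No spring: let go below 0.8 rad it drops shut, above 1.05 it drops back and stays up; slight friction, damped. Shut: roof spans box x -28 to +34, top z = 113; front wall at x = -28 and thin sides hang down to z = 89; a flared lip at the front top edge ends in a round bar.
- yellow_hinge (a point): Hinge of the yellow guard, on the box at x = +30, y = 0, z = 80 mm, axis along box y; opening lifts the front up and back towards box +x. Guard fully back: its roof stands upright with the outer face near box x = +65, up to z about 140, the bar on top at about x = +69, z = 149.
- yellow_lip (a point): Centre of the round bar (8 mm dia., 64 mm long in y) of the yellow guard's lip, 79 mm from the hinge, moving with the guard. Shut: box x = -36, y = 0, z = 124 mm, 8 mm ahead of the guard's front wall. Pushed up and back it lifts the guard.
- yellow_toggle (a joint): Angle of the steel toggle under the yellow guard: 0 = OFF, leaning 0.45 rad to box +y (black dot); 0.9 = ON, leaning to box -y (green dot). Pivot at box x = 0, y = 0, z = 62 mm, axis along x; 41 mm long, knob 12 mm thick. No spring: it stays where it is left, so push it over to its end stop; needs 2 to 5 N sideways. The guard never touches it.
- yellow_tip (a point): Point on the axis of the toggle's knob under the yellow guard, 38 mm from its pivot: at box x = 0, y = +16.5 (OFF) or -16.5 (ON), z = 96 mm.
- eraser: white block eraser in a paper sleeve, 60 x 24 x 13 mm; a loose bystander to leave in place. Origin: centre of its underside.
- brush: flat wooden dusting brush lying down, about 170 x 42 x 13 mm; a loose bystander to leave in place. Origin near its metal ferrule, on the underside; handle along its -x.
- bulb: dark red rubber blower bulb standing nozzle up, 54 across, 90 high mm; a loose bystander to leave in place. Origin: centre of its underside.
- bottle: small clear bottle with yellow cap, 52 across, 130 high mm; a loose bystander to leave in place. Origin: centre of its underside.
- weight: round brass paper weight with a knob, 60 across, 60 high mm; a loose bystander to leave in place. Origin: centre of its underside.
- jar: small open glass, 68 across, 75 high mm; a loose bystander to leave in place. Origin: centre of its underside.

How it is judged:
By the outcome, as a careful person would: the job done as asked, in the order asked, and still so for the second after the job is handed in, with the robot touching nothing.
It also fails if it takes over 56 s, if anything falls off the work surface, if the arm or the gripper's body presses on something with over 40 N, if the wrist force passes 120 N, or if a joint passes its speed limit or range.

## Robot

A 6-joint arm with a two-finger parallel gripper is mounted at the origin on the work surface. World frame = base frame: x ahead of the robot, y to its left, z up, the work surface at z = 0. Lengths are in m, angles in rad, forces in N, time in s.
With the tool pointing down it reaches from about 0.35 to 0.775 m from the base axis. Payload 5.5 kg.
Tool frame: the origin (TCP) lies at the very end of the fingers, on their centre line; the grasp point (between the pads) lies 19 mm behind it; z points along the fingers, y is the line along which they close (so a half turn about z gives the same grasp; the last joint's range is limited). The gripper opens to 85 mm and grips with 20 to 120 N. Pads are 22 mm wide; open, the fingers measure 114 mm over their backs; the gripper's body (76 mm by 85 mm) begins 54 mm behind the grasp point. The pads swing forward as they close: fully open they stand 13 mm farther back than shut.
Start: joints at [1.038, 0.313, 0.046, 1.304, 0, 1.431], TCP at [0.22, 0.531, 0.231] pointing down, gripper open.
Joint ranges: [-2.76, 2.76], [-0.86, 1.69], [-1.03, 1.26], [-2.2, 2.34], [-1.47, 1.5], [-3.14, 3.14]. Speed limits (rad/s): [2.57, 2.57, 3.14, 3.14, 3.14, 3.14].

## Interface

Orientations are given as a unit quaternion [w, x, y, z].
In Python, from workcell import env, read_camera, get_calibration gives the robot as it stands.
- The arm moves only by the tool jog_arm, never from a script. Its argument "motion" is one flat list of numbers, 7 for each row, row after row: the shift along the tool's x, y, z as a fraction of full scale, then the turn, a rotation vector about the tool's x, y, z as a fraction of full scale, then the opening, from 0 (shut) to 1 (fully open). In form: [x, y, z, wx, wy, wz, grip, x, y, z, wx, wy, wz, grip, ...]. A call has 1 to 12 rows; each row is the pose to reach, as a shift and turn from the pose commanded when the call began, along the tool's axes at that moment; what a row does not reach only later rows make up. Full scale, the value 1, is 0.2 m for a shift and 90 degrees for a turn. A row lasts 1/8 s, in which the tool goes at most 62.5 mm and 10.7 degrees, less where a joint would pass 70% of its speed; a pose out of reach is approached as far as the arm can. A call with a number of a shift or a turn outside -1 to 1 is refused whole. A call with a gripper value outside its range is refused whole. The fingers move at their own pace and stop on an object; "newtons" is the grip in N (left out, the last holds). Time passes only in rows, so rows that repeat a pose let the fingers close. It gives the time, the measured TCP pose, the force, the opening and the grip force at its end, in the units of the state.
- env.get_state(): the state, without advancing time (a new reading comes with each control period).
- read_camera(name): name is "side" or "top" or "wrist"; returns the picture (420x560x3 uint8, red, green, blue); there is no depth.
- get_calibration(name): a dict with "fx", "fy", "cx", "cy" (pixels), "dist" ([k1, k2, p1, p2, k3] as OpenCV has them; the pictures are not rectified), "world_from_camera" (4x4, takes a point from camera to world coordinates). Camera axes: x right, y down, z forward; pixel columns grow to the right and rows downward; lengths in m; the calibration is good to about 2 mm. A picture is of the moment at which its call begins: read the wrist's pose just before it. get_calibration takes no time and is no camera call; for the wrist camera it gives the pose at the moment of the call.
- env.hand_in(): hands the job in; it is judged then, once.
The state is a dict: "clock": time; "joint_pos": joint angles; "qvel": joint speeds; "tau": joint torques, N m; "tcp_pos": TCP position; "orientation": TCP orientation; "wrist_force": force on the tool from outside, world axes, zero at the start; "ft_torque": the same for the moment, N m; "finger_gap": finger opening in m; "grip_force": force on a finger pad.
Only numpy, scipy, OpenCV 4.12 (cv2) and the standard library are available. Lean on these libraries where they do the work, as an engineer would, in place of code of your own. Each camera call takes 0.05 s, during which the arm holds its last target. There are 200 camera calls.

## Working session

There is one attempt and no reset: what is moved stays moved. The work goes in short steps, Python scripts to look and compute and a tool call to move; the robot and the scene stay as the last step left them, time stands still between calls to the robot, and variables do not carry over. Pictures are saved under pics/ and viewed, at most 10 in all, crops included, and the job is handed in when it is done.

Besides the shell and the picture viewer there is one more tool, called after "Call:" in YAML: its name, and indented under it one key for each argument. jog_arm: Moves the arm, as the interface text tells. Shift numbers are shares of 0.2 m and turn numbers shares of 90 degrees, none past 1 either way. Its arguments: {"type":"object","properties":{"motion":{"type":"array","items":{"type":"number"}},"newtons":{"type":"number"}},"required":["motion"]}

```bash
mkdir -p pics; python3 - <<'E'
from workcell import env, read_camera, get_calibration
import cv2,numpy as np
for n in ("top","side"):
    im=read_camera(n); cv2.imwrite(f"pics/{n}0.png",cv2.resize(im[:,:,::-1],(800,600),interpolation=cv2.INTER_CUBIC))
    c=get_calibration(n); print(n,c["fx"],c["cx"],np.round(c["world_from_camera"],3).tolist())
s=env.get_state(); print({k:np.round(v,3).tolist() for k,v in s.items()})
E
```

```text
top 443.22962969930245 280.61155388949646 [[0.01, -0.987, 0.161, 0.349], [-1.0, -0.009, 0.005, 0.011], [-0.004, -0.161, -0.987, 1.204], [0.0, 0.0, 0.0, 1.0]]
side 435.8827110596692 284.9439569947171 [[0.824, -0.375, 0.426, 0.139], [-0.567, -0.567, 0.598, -0.563], [0.017, -0.734, -0.679, 0.763], [0.0, 0.0, 0.0, 1.0]]
{'clock': 0.1, 'joint_pos': [1.038, 0.314, 0.045, 1.304, -0.0, 1.431], 'qvel': [-0.0, -0.002, 0.004, 0.0, 0.0, 0.001], 'tau': [0.002, -48.172, 29.924, 0.013, -0.0, -0.0], 'tcp_pos': [0.22, 0.531, 0.23], 'orientation': [-0.0, 0.195, 0.981, -0.001], 'wrist_force': [0.446, -0.054, 0.127], 'ft_torque': [-0.014, -0.001, 0.039], 'grip_force': 0.0, 'finger_gap': 0.086}
```

View pics/top0.png

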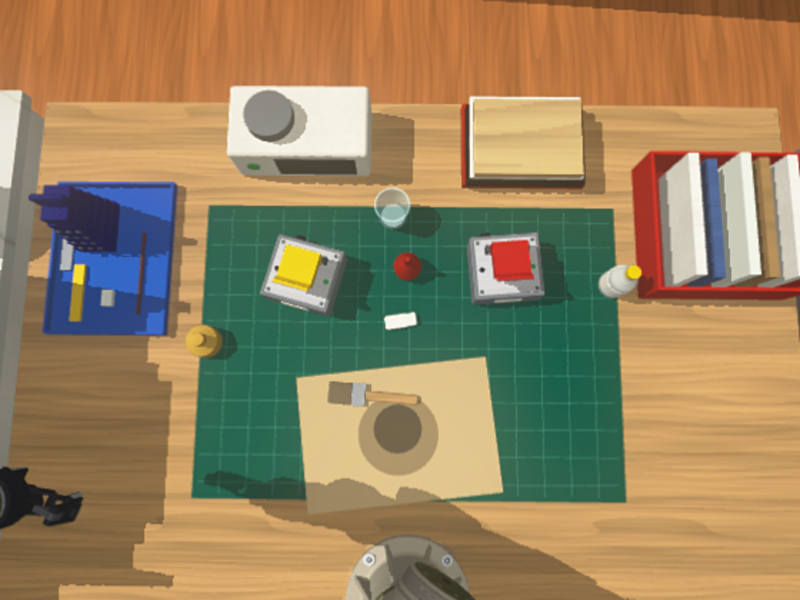

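View pics/side0.png

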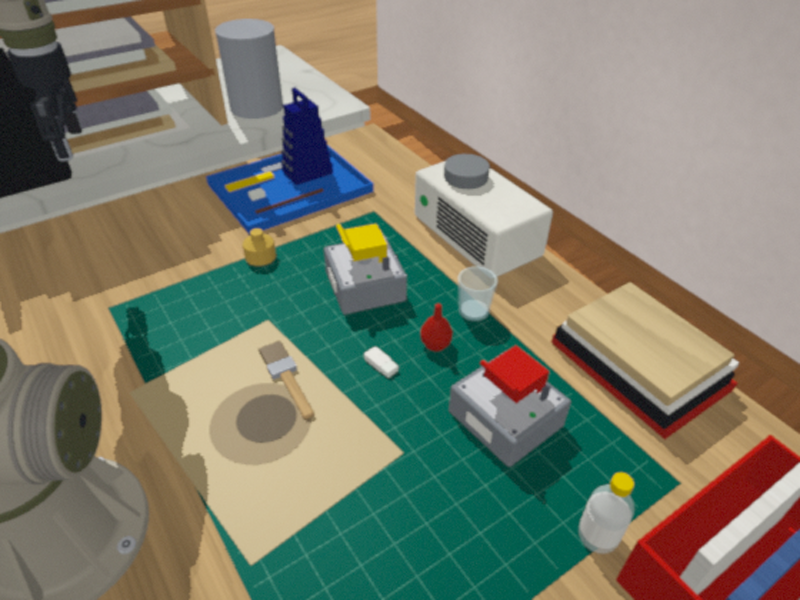

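The top view shows the red unit at about (506,268) on the 800-wide picture and the yellow one at (302,275). The side view shows the red unit at (510,405). The next step is enlarged crops of the red unit.

```bash
python3 - <<'E'
from workcell import read_camera
import cv2,numpy as np
a=read_camera("top")[155:220,320:390,::-1]; b=read_camera("side")[235:330,305:405,::-1]
cv2.imwrite("pics/c_top.png",cv2.resize(a,None,fx=8,fy=8,interpolation=cv2.INTER_CUBIC))
cv2.imwrite("pics/c_side.png",cv2.resize(b,None,fx=6,fy=6,interpolation=cv2.INTER_CUBIC))
E
```

```text
(no output)
```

View pics/c_top.png

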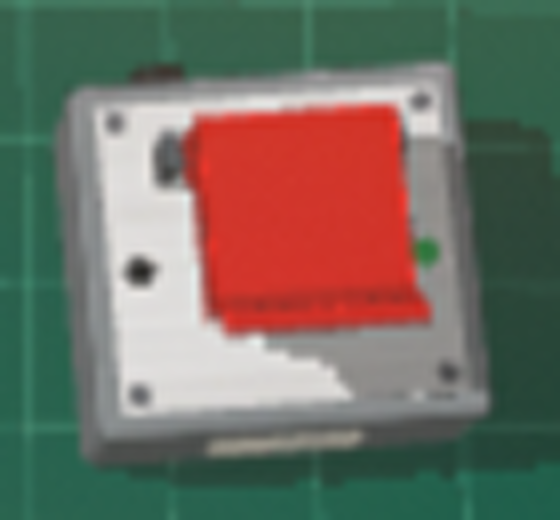

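View pics/c_side.png

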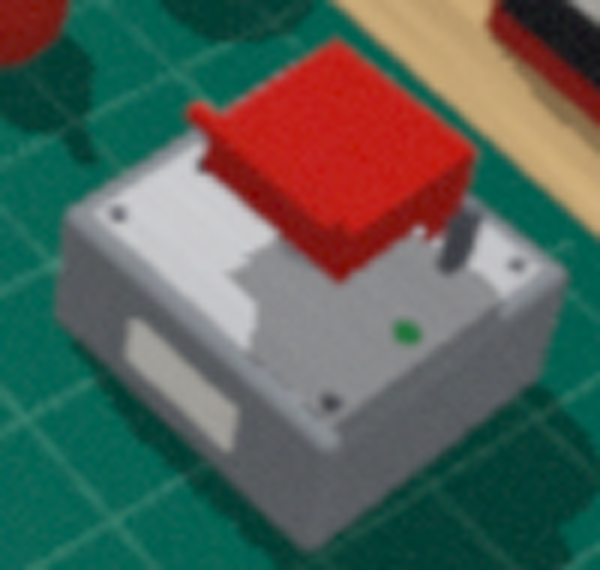

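The top crop shows the screws at (139,395), (449,373), (114,123) and (420,102), the black dot at (141,271), the green dot at (428,251), and lip ends near (222,330) and (431,316). The side crop shows the screws at (118,214), (330,402) and (517,264), the green dot at (407,332), and the left end of the lip at (197,113).

```bash
cat > h.py <<'E'
import numpy as np,cv2
from workcell import get_calibration
def proj(n,P):
    c=get_calibration(n);T=np.linalg.inv(c["world_from_camera"]);K=np.array([[c["fx"],0,c["cx"]],[0,c["fy"],c["cy"]],[0,0,1.]])
    return cv2.projectPoints(np.atleast_2d(P).astype(float),cv2.Rodrigues(T[:3,:3])[0],T[:3,3],K,np.array(c["dist"],float))[0][:,0]
def w(p,B):
    c,s=np.cos(p[2]),np.sin(p[2]);B=np.atleast_2d(B)
    return np.c_[p[0]+c*B[:,0]-s*B[:,1],p[1]+s*B[:,0]+c*B[:,1],B[:,2]]
E
python3 - <<'E'
from h import *
from scipy.optimize import least_squares
ut=np.array([[139,395],[449,373],[114,123],[420,102],[141,271],[428,251]]);ut=(ut+.5)/8-.5+[320,155]
us=np.array([[118,214],[330,402],[517,264],[407,332]]);us=(us+.5)/6-.5+[305,235]
def pts(p):
    a,b,d=p[3:6];return w(p,[[-a,b,.06],[-a,-b,.06],[a,b,.06],[a,-b,.06],[0,d,.06],[0,-d,.06]])
def f(p):
    P=pts(p);return np.r_[(proj("top",P)-ut).ravel(),(proj("side",P[[0,1,3,5]])-us).ravel()]
r=least_squares(f,[.6,-.2,0,.05,.055,.05]);print(r.x.round(4),r.fun.round(2))
L=w(r.x,[[-.036,.032,.124],[-.036,-.032,.124]])
print(((proj("top",L)-[320,155])*8).round(),((proj("side",L)-[305,235])*6).round())
np.save("p.npy",r.x[:3])
print(w(r.x,[[-.036,0,.124],[.03,0,.08],[0,.0165,.096],[0,-.0165,.096],[.069,0,.149]]).round(4))
for y in (.0,): pass
E
```

```text
[ 0.5977 -0.1788  0.0829  0.0455  0.0511  0.0474] [ 0.47  0.13  0.54  0.04  0.37  0.44  0.46  0.31  0.01 -1.42 -0.1  -1.52
 -1.03 -0.03 -0.67  0.35 -1.14  0.5   0.83 -0.86]
[[223. 323.]
 [428. 308.]] [[185. 107.]
 [327. 226.]]
[[ 0.5619 -0.1818  0.124 ]
 [ 0.6276 -0.1763  0.08  ]
 [ 0.5964 -0.1624  0.096 ]
 [ 0.5991 -0.1953  0.096 ]
 [ 0.6665 -0.1731  0.149 ]]
```

```bash
cat >> h.py <<'E'
def where():
    from workcell import env
    s=env.get_state();p=np.load("p.npy");c,si=np.cos(p[2]),np.sin(p[2])
    d=np.array(s["tcp_pos"])-[p[0],p[1],0]
    q=np.array(s["orientation"]);from scipy.spatial.transform import Rotation as R
    M=np.array([[c,si,0],[-si,c,0],[0,0,1]])
    return s["clock"],(M@d*1000).round(1),(M@R.from_quat(q[[1,2,3,0]]).as_matrix()).round(3).tolist(),s["finger_gap"],(M@np.array(s["wrist_force"])).round(1),np.round(s["joint_pos"],2)
E
python3 - <<'E'
from h import *
from scipy.optimize import least_squares
ut=np.array([[139,395],[449,373],[114,123],[420,102],[141,271],[428,251]]);ut=(ut+.5)/8-.5+[320,155]
us=np.array([[118,214],[330,402],[517,264],[407,332]]);us=(us+.5)/6-.5+[305,235]
def f(p):
    a,b,d,e=p[3:7];P=w(p,[[-a,b,.06],[-a,-b,.06],[a,b,.06],[a,-b,.06],[e,d,.06],[e,-d,.06]])
    return np.r_[(proj("top",P)-ut).ravel(),(proj("side",P[[0,1,3,5]])-us).ravel()]
r=least_squares(f,[.6,-.2,0,.05,.055,.05,0]);print(r.x.round(4),r.fun.round(2))
np.save("p.npy",r.x[:3])
L=w(r.x,[[-.036,.032,.124],[-.036,-.032,.124]])
print(((proj("top",L)-[320,155])*8).round(),((proj("side",L)-[305,235])*6).round())
E
```

```text
[ 0.5992 -0.1786  0.085   0.0458  0.0511  0.0477 -0.0051] [ 0.45 -0.28  0.48 -0.44  0.26 -0.18  0.3  -0.39 -0.01 -0.05  0.14 -0.24
 -0.63 -0.27 -0.22 -0.   -0.6  -0.03 -0.24  0.09]
[[223. 318.]
 [428. 303.]] [[188. 105.]
 [330. 223.]]
```

Call:
jog_arm:
  motion: [-0.95,-0.9,0,0,0,-0.3,0,-0.95,-0.9,0,0,0,-0.3,0,-0.95,-0.9,0,0,0,-0.3,0,-0.95,-0.9,0,0,0,-0.3,0,-0.95,-0.9,0,0,0,-0.3,0,-0.95,-0.9,0,0,0,-0.3,0,-0.95,-0.9,0,0,0,-0.3,0]

```text
clock: 1.08
tcp_pos: [0.3266, 0.2927, 0.2313]
orientation: [-0.0, -0.039, 0.999, 0.0]
wrist_force: [-0.2, 0.4, 0.6]
finger_gap: -0.0001
grip_force: 0.0
```

```bash
python3 -c "
from h import *
print(where())"
```

```text
(1.075, array([-231.6,  492.8,  231.3]), [[-1.0, 0.006, -0.0], [0.006, 1.0, 0.0], [0.0, 0.0, -1.0]], -8.361451768164315e-05, array([-0.2,  0.4,  0.6]), array([ 0.55,  0.05, -0.28,  1.24,  0.  ,  0.47]))
```

Call:
jog_arm:
  motion: [-0.4,-1,0,0,0,0,0,-0.4,-1,0,0,0,0,0,-0.4,-1,0,0,0,0,0,-0.4,-1,0,0,0,0,0,-0.4,-1,0,0,0,0,0]

```text
clock: 1.7
tcp_pos: [0.423, 0.0987, 0.2311]
orientation: [-0.0, -0.038, 0.999, 0.0]
wrist_force: [-0.3, 0.7, 0.2]
finger_gap: 0.0002
grip_force: 0.0
```

Call:
jog_arm:
  motion: [-0.4,-1,0,0,0,0,0,-0.4,-1,0,0,0,0,0,-0.4,-1,0,0,0,0,0,-0.4,-1,0,0,0,0,0,-0.4,-1,0,0,0,0,0]

```text
clock: 2.33
tcp_pos: [0.5185, -0.0937, 0.2306]
orientation: [-0.0, -0.039, 0.999, 0.0]
wrist_force: [-0.1, 1.3, 0.3]
finger_gap: 0.0002
grip_force: 0.0
```

Call:
jog_arm:
  motion: [0,-0.45,0.25,0,0,0,0,0,-0.45,0.25,0,0,0,0,0,-0.45,0.25,0,0,0,0,0,-0.45,0.25,0,0,0,0]

```text
clock: 2.82
tcp_pos: [0.5247, -0.1814, 0.1816]
orientation: [-0.0, -0.04, 0.999, 0.001]
wrist_force: [-0.6, 0.4, -0.8]
finger_gap: -0.0002
grip_force: 0.0
```

```bash
python3 -c "
from h import *
print(where())
from workcell import read_camera
cv2.imwrite('pics/s1.png',cv2.resize(read_camera('side')[150:360,265:545,::-1],(800,600),interpolation=2))
print(where())"
```

```text
(2.825, array([-74.6,   3.5, 181.6]), [[-1.0, 0.004, -0.0], [0.004, 1.0, 0.001], [0.0, 0.001, -1.0]], -0.00020768518332999283, array([-0.6,  0.5, -0.8]), array([-0.48,  0.29, -0.1 ,  1.17,  0.  , -0.56]))
(2.875, array([-74.3,   3.4, 182. ]), [[-1.0, 0.004, 0.001], [0.004, 1.0, 0.0], [-0.001, 0.0, -1.0]], -0.00022815440018173448, array([ 0.1, -0.3,  0.8]), array([-0.48,  0.29, -0.1 ,  1.17,  0.  , -0.56]))
```

View pics/s1.png

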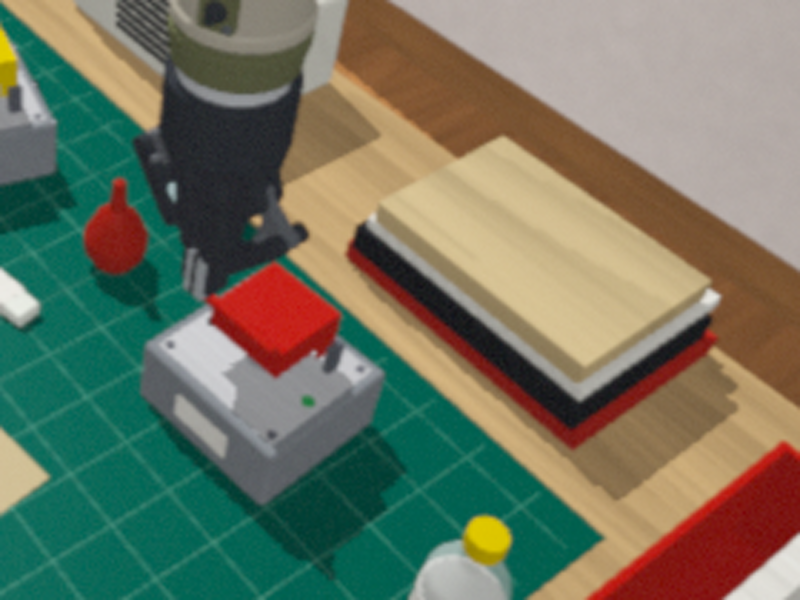

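The closed fingertip is at (200,285) in the crop, just ahead of the lip at (212,302). The path down is clear. I'll descend in front of the lip bar next.

Call:
jog_arm:
  motion: [0,-0.015,0.2,0,0,0,0,0,-0.015,0.33,0,0,0,0,0,-0.015,0.33,0,0,0,0]

```text
clock: 3.25
tcp_pos: [0.5238, -0.1844, 0.1143]
orientation: [-0.001, -0.04, 0.999, 0.001]
wrist_force: [0.2, -0.0, 0.8]
finger_gap: -0.0
grip_force: 0.0
```

```bash
python3 -c "
from h import *
print(where())"
```

```text
(3.25, array([-75.7,   0.6, 114.3]), [[-1.0, 0.004, -0.003], [0.004, 1.0, 0.002], [0.003, 0.002, -1.0]], -4.916159043124808e-05, array([ 0.2, -0. ,  0.8]), array([-0.48,  0.34, -0.21,  1.02,  0.  , -0.56]))
```

Call:
jog_arm:
  motion: [-0.08,0,0,0,0,0,0,-0.12,0,-0.005,0,0,0,0,-0.15,0,-0.045,0,0,0,0,-0.18,0,-0.075,0,0,0,0,-0.22,0,-0.11,0,0,0,0,-0.26,0,-0.135,0,0,0,0]

```text
clock: 4.0
tcp_pos: [0.578, -0.1828, 0.1431]
orientation: [0.001, -0.039, 0.999, -0.0]
wrist_force: [-0.2, -0.2, 0.8]
finger_gap: 0.0001
grip_force: 0.2
```

```bash
python3 -c "
from h import *
print(where())
from workcell import read_camera
cv2.imwrite('pics/s2.png',cv2.resize(read_camera('side')[200:335,285:465,::-1],(800,600),interpolation=2))"
```

```text
(4.0, array([-21.5,  -2.3, 143.1]), [[-1.0, 0.006, 0.002], [0.006, 1.0, -0.0], [-0.002, -0.0, -1.0]], 9.730697433053282e-05, array([-0.2, -0.2,  0.8]), array([-0.44,  0.41, -0.03,  1.13,  0.  , -0.52]))
```

View pics/s2.png

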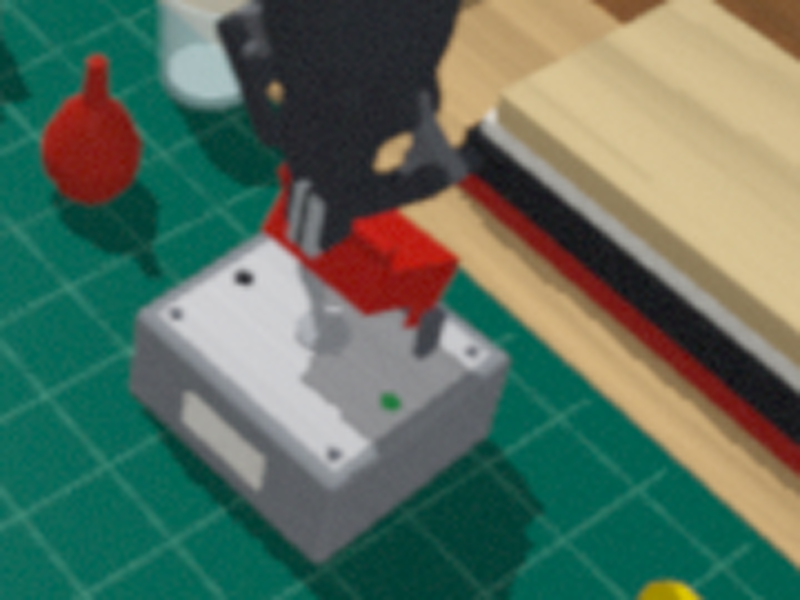

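The fingertip at (310,235) has the red guard raised about 0.5 rad, and the toggle shows at (320,315). The push can continue.

Call:
jog_arm:
  motion: [-0.05,0,-0.02,0,0,0,0,-0.095,0,-0.035,0,0,0,0,-0.145,0,-0.045,0,0,0,0,-0.19,0,-0.05,0,0,0,0,-0.24,0,-0.045,0,0,0,0,-0.29,0,-0.035,0,0,0,0,-0.315,0,-0.03,0,0,0,0,-0.315,0,-0.03,0,0,0,0]

```text
clock: 5.05
tcp_pos: [0.6397, -0.1776, 0.1478]
orientation: [-0.0, -0.039, 0.999, 0.0]
wrist_force: [-0.5, -0.5, 0.3]
finger_gap: 0.0002
grip_force: 0.0
```

Call:
jog_arm:
  motion: [0.05,0,-0.05,0,0,0,0,0.3,0.1,-0.1,0,0,0,0,0.3,0.25,-0.1,0,0,0,0,0.3,0.25,-0.1,0,0,0,0]

```text
clock: 5.55
tcp_pos: [0.5746, -0.1313, 0.1698]
orientation: [0.0, -0.04, 0.999, -0.0]
wrist_force: [-0.5, -0.2, 0.1]
finger_gap: -0.0001
grip_force: 0.0
```

```bash
python3 -c "
from h import *
print(where())
from workcell import read_camera
cv2.imwrite('pics/s3.png',cv2.resize(read_camera('side')[200:335,285:465,::-1],(800,600),interpolation=2))"
```

```text
(5.55, array([-20.5,  49.2, 169.8]), [[-1.0, 0.005, 0.001], [0.005, 1.0, -0.0], [-0.001, -0.0, -1.0]], -6.370375636867125e-05, array([-0.5, -0.2,  0.1]), array([-0.36,  0.36, -0.03,  1.17,  0.  , -0.44]))
```

View pics/s3.png

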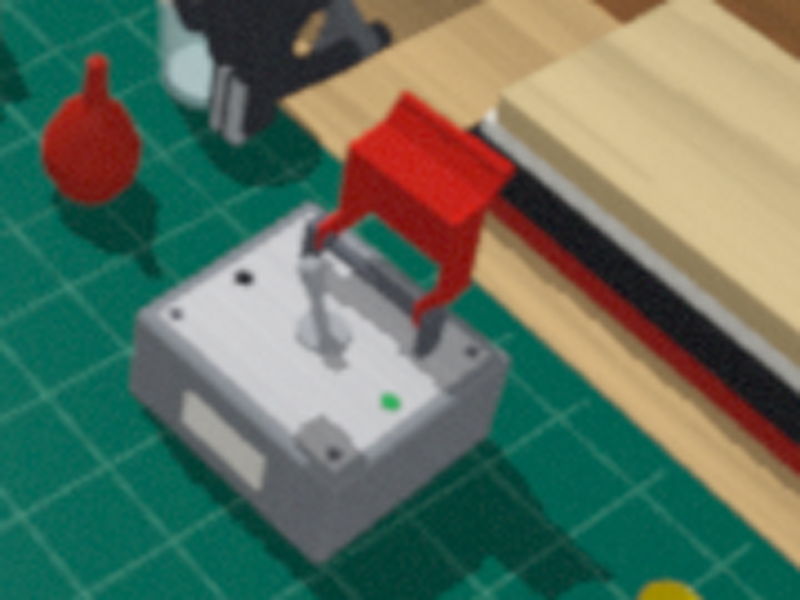

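The red guard stands fully back by itself, with its bar at (455,130). The toggle still leans to +y, with its knob at (312,268). I'll go down on its +y side.

Call:
jog_arm:
  motion: [-0.085,0,0.15,0,0,0,0,-0.085,0,0.3,0,0,0,0,-0.085,0,0.4,0,0,0,0,-0.085,0,0.4,0,0,0,0]

```text
clock: 6.1
tcp_pos: [0.5916, -0.1317, 0.0867]
orientation: [-0.002, -0.039, 0.999, 0.001]
wrist_force: [0.2, -0.2, 0.4]
finger_gap: 0.0003
grip_force: 0.0
```

```bash
python3 -c "
from h import *
print(where())"
```

```text
(6.1, array([-3.6, 47.4, 86.7]), [[-1.0, 0.007, -0.003], [0.007, 1.0, 0.001], [0.003, 0.001, -1.0]], 0.000317524735733087, array([ 0.2, -0.2,  0.4]), array([-0.35,  0.45, -0.11,  1.01, -0.  , -0.43]))
```

Call:
jog_arm:
  motion: [0,-0.03,0,0,0,0,0,0,-0.06,0,0,0,0,0,0,-0.09,0,0,0,0,0,0,-0.12,0,0,0,0,0,0,-0.15,0,0,0,0,0,0,-0.18,0,0,0,0,0,0,-0.18,0,0,0,0,0]

```text
clock: 6.98
tcp_pos: [0.5959, -0.1678, 0.0886]
orientation: [0.0, -0.039, 0.999, -0.0]
wrist_force: [-0.3, 0.4, 0.4]
finger_gap: 0.0002
grip_force: 0.2
```

Call:
jog_arm:
  motion: [0,-0.02,0,0,0,0,0,0,-0.02,0,0,0,0,0]

```text
clock: 7.22
tcp_pos: [0.5958, -0.1713, 0.088]
orientation: [-0.0, -0.039, 0.999, 0.0]
wrist_force: [0.4, 0.7, 1.0]
finger_gap: -0.0002
grip_force: 0.3
```

```bash
python3 -c "
from h import *
print(where())
from workcell import read_camera
cv2.imwrite('pics/s4.png',cv2.resize(read_camera('side')[200:335,285:465,::-1],(800,600),interpolation=2))"
```

```text
(7.225, array([-2.8,  7.6, 88. ]), [[-1.0, 0.007, -0.0], [0.007, 1.0, 0.0], [0.0, 0.0, -1.0]], -0.00024679741575930295, array([0.5, 0.7, 1. ]), array([-0.41,  0.47, -0.07,  1.02, -0.  , -0.49]))
```

View pics/s4.png

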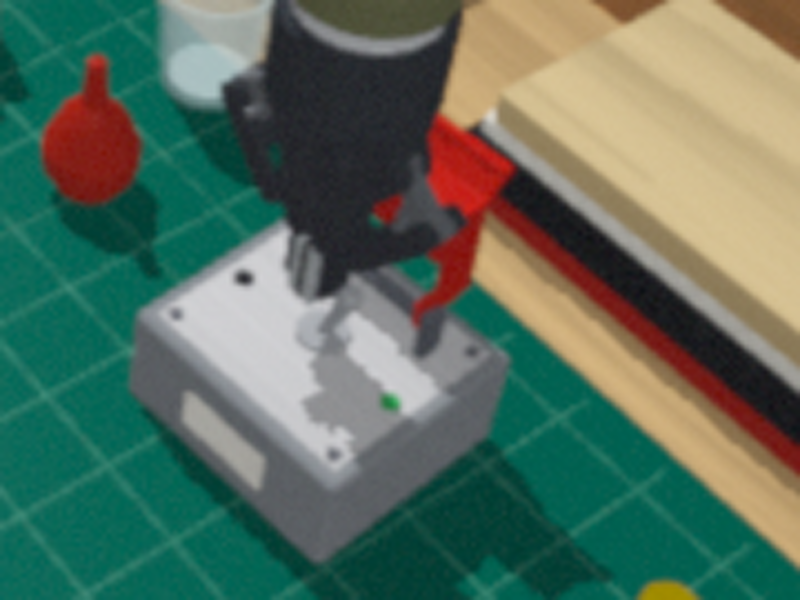

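The toggle has passed centre and leans towards the green side, with its knob at (350,288). No stop force shows yet, so I'll push further in small steps.

Call:
jog_arm:
  motion: [0,-0.01,0,0,0,0,0,0,-0.02,0,0,0,0,0]

```text
clock: 7.52
tcp_pos: [0.5958, -0.1748, 0.0878]
orientation: [-0.001, -0.039, 0.999, 0.0]
wrist_force: [-0.7, 2.4, 0.1]
finger_gap: 0.0002
grip_force: 0.8
```

Call:
jog_arm:
  motion: [0,-0.01,0,0,0,0,0,0,-0.01,0,0,0,0,0]

```text
clock: 7.78
tcp_pos: [0.596, -0.1769, 0.088]
orientation: [-0.0, -0.039, 0.999, 0.0]
wrist_force: [-0.4, 2.9, -0.6]
finger_gap: -0.0
grip_force: 1.0
```

Call:
jog_arm:
  motion: [0,-0.01,0,0,0,0,0,0,-0.01,0,0,0,0,0]

```text
clock: 8.02
tcp_pos: [0.596, -0.1772, 0.088]
orientation: [-0.0, -0.04, 0.999, 0.002]
wrist_force: [-0.5, 7.4, -0.5]
finger_gap: 0.0002
grip_force: 3.4
```

Call:
jog_arm:
  motion: [0,-0.01,0,0,0,0,0,0,-0.01,0,0,0,0,0]

```text
clock: 8.28
tcp_pos: [0.5959, -0.1776, 0.0879]
orientation: [-0.0, -0.04, 0.999, 0.003]
wrist_force: [-0.7, 11.8, 1.0]
finger_gap: -0.0004
grip_force: 5.9
```

Call:
jog_arm:
  motion: [0,0.1,0,0,0,0,0,0,0.1,-0.2,0,0,0,0,0,0.1,-0.5,0,0,0,0,0,0.1,-0.5,0,0,0,0]

```text
clock: 8.78
tcp_pos: [0.5985, -0.1624, 0.1946]
orientation: [0.005, -0.039, 0.999, -0.003]
wrist_force: [-0.0, 0.3, -0.2]
finger_gap: -0.0004
grip_force: 0.0
```

```bash
python3 -c "
from h import *
print(where())
from workcell import read_camera
cv2.imwrite('pics/s5.png',cv2.resize(read_camera('side')[200:335,285:465,::-1],(800,600),interpolation=2))"
```

```text
(8.775, array([  0.6,  16.2, 194.6]), [[-1.0, 0.007, 0.01], [0.006, 1.0, -0.007], [-0.01, -0.006, -1.0]], -0.0004000278855801206, array([ 0. ,  0.3, -0.2]), array([-0.39,  0.4 ,  0.09,  1.24, -0.  , -0.47]))
```

View pics/s5.png

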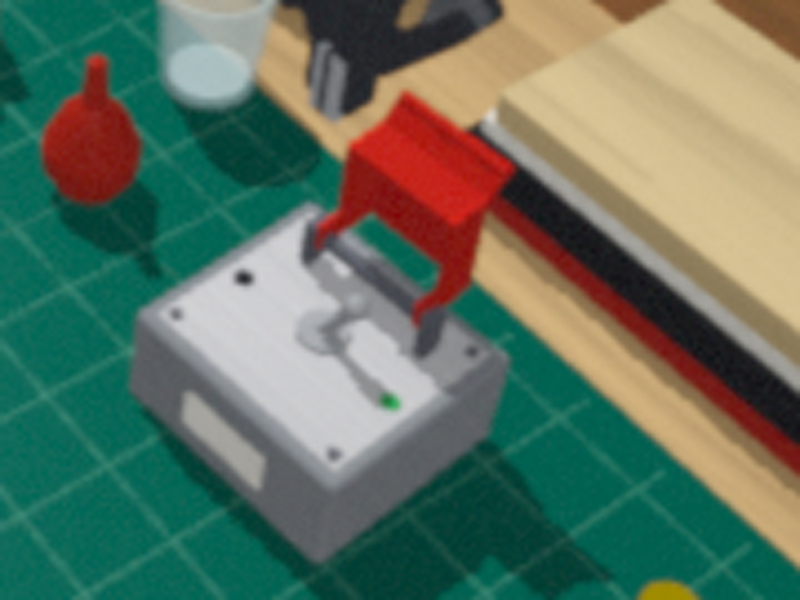

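The toggle lies on the green side with its knob at (355,303), and the guard is still up. I'll go over the guard to its rear.

Call:
jog_arm:
  motion: [-0.2,-0.08,-0.02,0,0,0,0,-0.4,-0.08,-0.02,0,0,0,0,-0.5,-0.08,0,0,0,0,0,-0.5,-0.08,0.1,0,0,0,0,-0.5,-0.08,0.22,0,0,0,0,-0.5,-0.08,0.22,0,0,0,0]

```text
clock: 9.57
tcp_pos: [0.6939, -0.1685, 0.1402]
orientation: [-0.003, -0.039, 0.999, 0.001]
wrist_force: [-0.2, -0.0, -1.0]
finger_gap: -0.0002
grip_force: 0.0
```

```bash
python3 -c "
from h import *
print(where())"
```

```text
(9.575, array([ 95.2,   2. , 140.2]), [[-1.0, 0.007, -0.006], [0.007, 1.0, 0.002], [0.006, 0.002, -1.0]], -0.0001671950491418958, array([-0.2,  0. , -1. ]), array([-0.35,  0.63,  0.32,  1.27, -0.  , -0.43]))
```

Call:
jog_arm:
  motion: [0.05,0,0,0,0,0,0,0.1,0,0,0,0,0,0,0.15,0,-0.01,0,0,0,0,0.2,0,-0.01,0,0,0,0,0.25,0,-0.01,0,0,0,0,0.3,0,-0.01,0,0,0,0,0.34,0,-0.01,0,0,0,0,0.38,0,-0.01,0,0,0,0,0.38,0,-0.01,0,0,0,0]

```text
clock: 10.7
tcp_pos: [0.6197, -0.1752, 0.1463]
orientation: [-0.0, -0.039, 0.999, 0.0]
wrist_force: [0.5, 0.4, 1.3]
finger_gap: 0.0001
grip_force: 0.0
```

Call:
jog_arm:
  motion: [0,0,-0.15,0,0,0,0,0,0,-0.3,0,0,0,0,0.4,0,-0.5,0,0,0,0,0.8,0,-0.5,0,0,0,0,0.8,0,-0.5,0,0,0,0,0.8,0,-0.5,0,0,0,0,0.8,0,-0.5,0,0,0,0]

```text
clock: 11.58
tcp_pos: [0.4616, -0.1881, 0.2466]
orientation: [0.001, -0.039, 0.999, -0.0]
wrist_force: [0.0, -0.4, -0.2]
finger_gap: -0.0
grip_force: 0.0
```

```bash
python3 -c "
from h import *
print(where())
from workcell import read_camera
cv2.imwrite('pics/s6.png',cv2.resize(read_camera('side')[130:340,245:525,::-1],(800,600),interpolation=2))"
```

```text
(11.575, array([-137.9,    2.2,  246.6]), [[-1.0, 0.007, 0.002], [0.007, 1.0, -0.001], [-0.002, -0.001, -1.0]], -4.7656217594356784e-05, array([-0. , -0.4, -0.2]), array([-0.55,  0.16, -0.12,  1.29,  0.  , -0.63]))
```

View pics/s6.png

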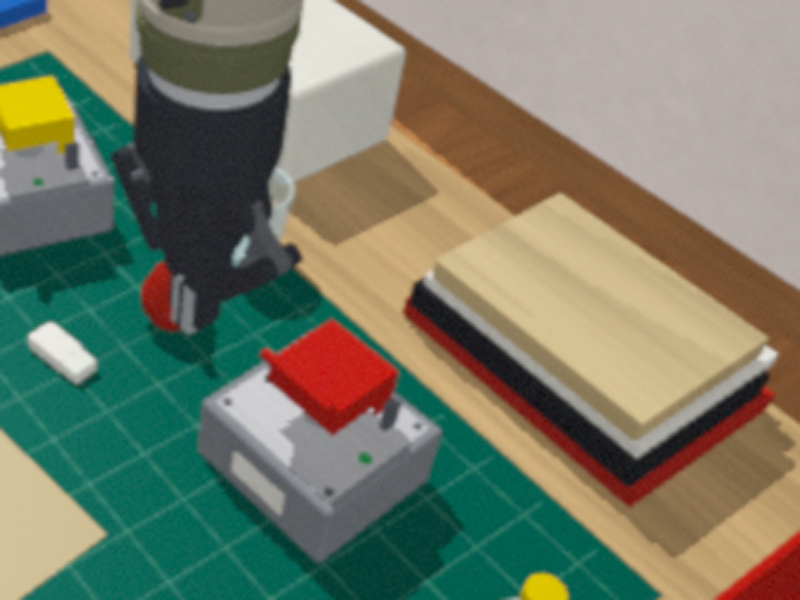

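The red guard is shut again at (330,375), and the arm is clear at 0.25 m height with nothing else moved. I'll hand it in.

```bash
python3 -c "
from workcell import env
print(env.hand_in())"
```

```text
the job is handed in; nothing more can be done
None
```

The job is handed in at about 11.6 s: red guard lifted until it stayed up, toggle pushed to its ON stop (green dot side), guard dropped shut again, and nothing else touched.

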